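Click-test the canister valves and set aside the one that fails to latch

ROBOT

A 6-joint arm with a two-finger parallel gripper is mounted at the origin on the work surface. World frame = base frame: x ahead of the robot, y to its left, z up, the work surface at z = 0. Lengths are in m, angles in rad, forces in N, time in s.
With the tool pointing down it reaches from about 0.375 to 0.975 m from the base axis. Payload 3.8 kg.
Tool frame: the origin (TCP) lies midway between the tips of the shut fingers; the grasp point (between the pads) lies 19 mm behind it; z points along the fingers, y is the line along which they close (so a half turn about z gives the same grasp; the last joint's range is limited). The gripper opens to 85 mm and grips with 20 to 120 N. Pads are 22 mm wide; open, the fingers measure 114 mm over their backs; the gripper's body (76 mm by 85 mm) begins 54 mm behind the grasp point. The pads swing forward as they close: fully open they stand 13 mm farther back than shut.
Start: joints at [1.08, 0.264, 1.604, -0, 1.274, -0.037], TCP at [0.296, 0.607, 0.231] pointing down, gripper open.
Joint ranges: [-2.63, 2.63], [-0.94, 2.18], [0.31, 2.57], [-1.31, 4.45], [0, 2.66], [-2.55, 2.55]. Speed limits (rad/s): [2.57, 2.57, 3.14, 3.14, 3.14, 3.14].

INTERFACE

Orientations are given as a rotation vector (axis times angle).
In Python, from workcell import bot gives the robot as it stands.
- The arm moves only by the tool servo_tool, never from a script. Its argument "series" is a list of rows, each a list of 7 numbers: the shift along the world's x, y, z in units of 0.15 m (1.0 is 0.15 m), then the turn, a rotation vector about the world's x, y, z in units of 180 degrees (1.0 is 180 degrees), then the closure, from 0 (fully open) to 1 (shut). A call has 1 to 20 rows; each row is the pose to reach, as a shift and turn from the pose commanded when the call began, turning the shorter way round; what a row does not reach only later rows make up. A row lasts 1/10 s, in which the tool goes at most 50 mm and 8.59 degrees, less where a joint would pass 70% of its speed; a pose out of reach is approached as far as the arm can. A call with a number of a shift or a turn outside -1 to 1 is refused whole. A call with a gripper value outside its range is refused whole. The fingers move at their own pace and stop on an object; "newtons" is the grip in N (left out, the last holds). Time passes only in rows, so rows that repeat a pose let the fingers close. It gives the time, the measured TCP pose, the force, the opening and the grip force at its end, in the units of the state.
- bot.read_state(): the state, without advancing time (a new reading comes with each control period).
- bot.read_camera(name): name is "side" or "top" or "wrist"; returns the picture (384x512x3 uint8, red, green, blue); there is no depth.
- bot.camera_info(name): a dict with "vertical_fov" (degrees; the focal length in pixels is half the picture's height over the tangent of half this angle, whatever the lens; pixels are square), "cx", "cy" (the principal point, pixels), "R" (3x3) and "t" (3): a world point X has camera coordinates R X + t. Camera axes: x right, y down, z forward; pixel columns grow to the right and rows downward; lengths in m; the calibration is good to about 2 mm. A picture is of the moment at which its call begins: read the wrist's pose just before it. camera_info takes no time and is no camera call; for the wrist camera it gives the pose at the moment of the call.
- bot.finish_job(): hands the job in; it is judged then, once.
Trained networks look in the newest picture that a camera, given by its name, has taken for a name from the list of things; names that differ only in an ending like _2 or _b are one class to them, and where a whole thing is asked for, a point or a joint stands for the part that bears it (a point fixed in the world has none). Each returns a list of dicts, best first, with "score" (0 to 1); they miss things now and then, are a little off and sometimes report something else, mostly with a low value. They report only what shows in the picture. A call takes as long as a camera call. They do not tell look-alikes from the thing itself.
- bot.recognise(target, camera): "box" ([left, top, right, bottom] as shares, 0 to 1, of the picture: columns of its width, rows of its height, round what is visible of it).
- bot.trace(target, camera): "mask" (384x512 bool, what is visible of it) and "box" ([left, top, right, bottom] as shares, 0 to 1, of the picture: columns of its width, rows of its height, round what is visible of it).
- bot.mark_of(target, camera): "at" ([row, column] as shares, 0 to 1, of the picture: columns of its width, rows of its height: a listed point, or the origin of a listed thing).
The state is a dict: "time": time; "q": joint angles; "joint_vel": joint speeds; "joint_torque": joint torques, N m; "tool_pos": TCP position; "tcp_rot": TCP orientation; "wrist_force": force on the tool from outside, world axes, zero at the start; "torque": the same for the moment, N m; "width": opening from 0.0 (shut) to 1.0 (fully open); "grip_force": force on a finger pad.
Only numpy, scipy, OpenCV 4.12 (cv2) and the standard library are available. Lean on these libraries where they do the work, as an engineer would, in place of code of your own. Each camera call takes 0.05 s, during which the arm holds its last target. There are 200 camera calls.

TASK

Test the three push-button canister valves on the bench where they stand: press each one's button fully down and let go, and see whether it stays down. Pick up the one whose button springs back up, lower it into the white tray without dropping it and leave it standing upright there. Leave the valves that latch standing in their places with their buttons down, and leave the valve with the turning knob alone.

Things in the scene. Friction and masses are not known exactly. Their poses are not given: they have to be found in the camera images.
- valve_1_mid (a point): One of 3 like push-button valves, 0.3 kg: upright steel body 38 mm wide, 50 tall, foot flange 48 wide, 6 thick; white disc button 29 wide, 8 thick, on a stem on top. Point: on the axis, 32 mm above the underside; z up. Button top 75 mm above the underside when up, 61 fully down. A brass side port (8 to 20 mm above the underside) juts along the valve's +y to 33 mm off the axis, so close the fingers along its x.
- valve_1_button (a joint): Button of valve_1: 0 = up, as at the start, 0.014 m = fully down. Takes about 3 to 4 N to push down. On a good valve it stays down when let go (another push does not release it); on a valve that fails to latch it springs back up to 0.
- valve_2_mid (a point): One of 3 like push-button valves, 0.3 kg: upright steel body 38 mm wide, 50 tall, foot flange 48 wide, 6 thick; white disc button 29 wide, 8 thick, on a stem on top. Point: on the axis, 32 mm above the underside; z up. Button top 75 mm above the underside when up, 61 fully down. A brass side port (8 to 20 mm above the underside) juts along the valve's +y to 33 mm off the axis, so close the fingers along its x.
- valve_2_button (a joint): Button of valve_2: 0 = up, as at the start, 0.014 m = fully down. Takes about 3 to 4 N to push down. On a good valve it stays down when let go (another push does not release it); on a valve that fails to latch it springs back up to 0.
- valve_3_mid (a point): One of 3 like push-button valves, 0.3 kg: upright steel body 38 mm wide, 50 tall, foot flange 48 wide, 6 thick; white disc button 29 wide, 8 thick, on a stem on top. Point: on the axis, 32 mm above the underside; z up. Button top 75 mm above the underside when up, 61 fully down. A brass side port (8 to 20 mm above the underside) juts along the valve's +y to 33 mm off the axis, so close the fingers along its x.
- valve_3_button (a joint): Button of valve_3: 0 = up, as at the start, 0.014 m = fully down. Takes about 3 to 4 N to push down. On a good valve it stays down when let go (another push does not release it); on a valve that fails to latch it springs back up to 0.
- tray_in (a point): White plastic set-aside tray, fixed to the bench, open on top: 180 mm (its x) by 150 mm (its y) outside, walls 5 mm thick and 25 mm high above the bench, empty. This point is the centre of its inner floor, 5 mm above the bench; z is up.
- knob_valve_mid (a point): Bystander, not to be tested: a valve with the same steel body but a black six-pointed turning knob, 44 mm across and 67 mm above its underside, in place of the button. This point lies on its axis, 32 mm above its underside.
There are look-alikes about, which are no part of the job. There is more than one size of the part that bears tray_in; the job needs the smaller.

How it is judged:
On the way, in this order (a step that is already met when the one before it is completed fails the run):
1. the button of the valve that fails to latch has been pressed down (at least 11 of its 14 mm) while the valve stood in its place (value of joint valve_2_button above 0.011 m and distance of valve_2_mid from where it was at the start of the episode below 0.03 m and angle between valve_2_mid's own z axis and vertical below 0.2 rad), for 0.05 s.
2. that valve is held in the fingers inside the tray, its foot less than 20 mm above the tray's floor (x of valve_2_mid in the frame of tray_in between -0.066 and 0.066 m and y of valve_2_mid in the frame of tray_in between -0.051 and 0.051 m and z of valve_2_mid in the frame of tray_in between 0.02 and 0.052 m and contact force between valve_2 and the fingers above 0.5 N), for 0.05 s.
At the end, for the whole second after the job is handed in: The valve whose button springs back stands at rest inside the white tray, on its floor (within 10 mm in height) and upright within 10 degrees; both other push-button valves stand upright within 10 degrees with their buttons down by at least 10 mm (x of valve_2_mid in the frame of tray_in between -0.066 and 0.066 m and y of valve_2_mid in the frame of tray_in between -0.051 and 0.051 m and z of valve_2_mid in the frame of tray_in between 0.022 and 0.042 m and angle between each of valve_2_mid, valve_1_mid, valve_3_mid's own z axis and vertical below 0.17 rad and linear speed of valve_2 below 0.02 m/s and value of joint each of valve_1_button, valve_3_button above 0.01 m); the robot touches nothing.
It fails at once if a valve that latches is moved more than 30 mm from its place (distance of any of valve_1_mid, valve_3_mid from where it was at the start of the episode above 0.03 m).
It fails at once if the knob valve is moved more than 20 mm (distance of knob_valve_mid from where it was at the start of the episode above 0.02 m).
It also fails if it takes over 61 s, if anything falls off the work surface, if the arm or the gripper's body presses on something with over 40 N, if the wrist force passes 120 N, or if a joint passes its speed limit or range.

## Working session

There is one attempt and no reset: what is moved stays moved. The work goes in short steps, Python scripts to look and compute and a tool call to move; the robot and the scene stay as the last step left them, time stands still between calls to the robot, and variables do not carry over. Pictures are saved under pics/ and viewed, at most 10 in all, crops included, and the job is handed in when it is done.

Besides the shell and the picture viewer there is one more tool, called after "Request:" as a command line: name --pt "numbers of a row" for each row, then --argument value for the rest. servo_tool: Moves the arm, as the interface text tells. Shifts and turns lie within -1 to 1; 1 stands for 0.15 m of shift or 180 degrees of turn. Its arguments: {"type":"object","properties":{"series":{"type":"array","items":{"type":"array","items":{"type":"number"}}},"newtons":{"type":"number"}},"required":["series"]}

```bash
mkdir -p pics; cat > h.py <<'E'
import numpy as np, cv2
from workcell import bot
def ray(cam,u,v,info=None):
    i=info or bot.camera_info(cam); R=np.array(i["R"]);t=np.array(i["t"])
    f=192/np.tan(np.radians(i["vertical_fov"])/2)
    d=R.T@np.array([(u-i["cx"])/f,(v-i["cy"])/f,1]); return -R.T@t,d
def atz(cam,u,v,z,info=None):
    c,d=ray(cam,u,v,info); return c+d*(z-c[2])/d[2]
def proj(cam,X):
    i=bot.camera_info(cam); p=np.array(i["R"])@X+np.array(i["t"]); f=192/np.tan(np.radians(i["vertical_fov"])/2)
    return i["cx"]+f*p[0]/p[2], i["cy"]+f*p[1]/p[2]
def save(cam,n):
    im=bot.read_camera(cam)[:,:,::-1]; cv2.imwrite(f"pics/{n}.png",im); return im
E
python3 - <<'E'
from h import *
a=save("top","top0");b=save("side","side0")
cv2.imwrite("pics/top0x.png",cv2.resize(a,(800,600)))
print(bot.camera_info("top"));print(bot.camera_info("side"))
for t,z in (("valve_1_mid",.032),("knob_valve_mid",.032),("tray_in",.005)):
  for c in("top","side"):
    for d in bot.mark_of(t,c):
        v,u=d["at"][0]*384,d["at"][1]*512
        print(t,c,round(d["score"],2),round(u),round(v),atz(c,u,v,z).round(3))
for d in bot.recognise("valve_1_button","top"): print(d)
print(bot.read_state())
E
```

```text
{'vertical_fov': 47.20065966982895, 'cx': 253.99367898394206, 'cy': 193.3330297617184, 'R': array([[ 0.02488955, -0.99967539,  0.00544222],
       [-0.99301576, -0.02535103, -0.115226  ],
       [ 0.11532657, -0.00253628, -0.99332439]]), 't': array([-0.06908636,  0.47493176,  1.27585545])}
{'vertical_fov': 47.61539353943117, 'cx': 252.02110187078506, 'cy': 185.39704521902607, 'R': array([[ 0.84793966, -0.53004535,  0.00708908],
       [-0.36138641, -0.58780805, -0.72379663],
       [ 0.38781206,  0.61117397, -0.68997694]]), 't': array([-0.44164399,  0.18975385,  1.09532277])}
valve_1_mid top 0.77 276 200 [ 0.456 -0.123  0.032]
valve_1_mid side 0.68 258 214 [ 0.46  -0.128  0.032]
knob_valve_mid top 0.72 259 121 [ 0.695 -0.066  0.032]
tray_in top 0.86 371 279 [ 0.233 -0.409  0.005]
tray_in top 0.56 342 180 [ 0.528 -0.323  0.005]
tray_in side 0.66 321 257 [ 0.529 -0.318  0.005]
tray_in side 0.57 238 344 [ 0.232 -0.406  0.005]
{'box': [0.5344, 0.5021, 0.549, 0.5305], 'score': 0.53}
{'time': 0.45, 'q': array([ 1.08009991e+00,  2.63968298e-01,  1.60410997e+00,  2.55991742e-05,
        1.27369497e+00, -3.68796832e-02]), 'joint_vel': array([ 8.15434239e-05,  5.56026828e-04, -3.53072246e-03,  4.47606814e-04,
       -2.28089210e-04,  1.85504861e-03]), 'joint_torque': array([ 2.38822959e-04, -5.14308536e+01, -3.67118418e+01, -2.03383770e-04,
        3.77315475e-03,  1.49267930e-05]), 'tool_pos': array([0.29587227, 0.60663177, 0.23117416]), 'tcp_rot': array([-7.06747781e-01, -3.06099127e+00,  2.63825565e-04]), 'wrist_force': array([ 0.50413737, -0.2044284 ,  0.5431621 ]), 'torque': array([ 0.00587021,  0.01843171, -0.02469835]), 'grip_force': 0.0, 'width': 1.002394388334021}
```

View pics/top0x.png

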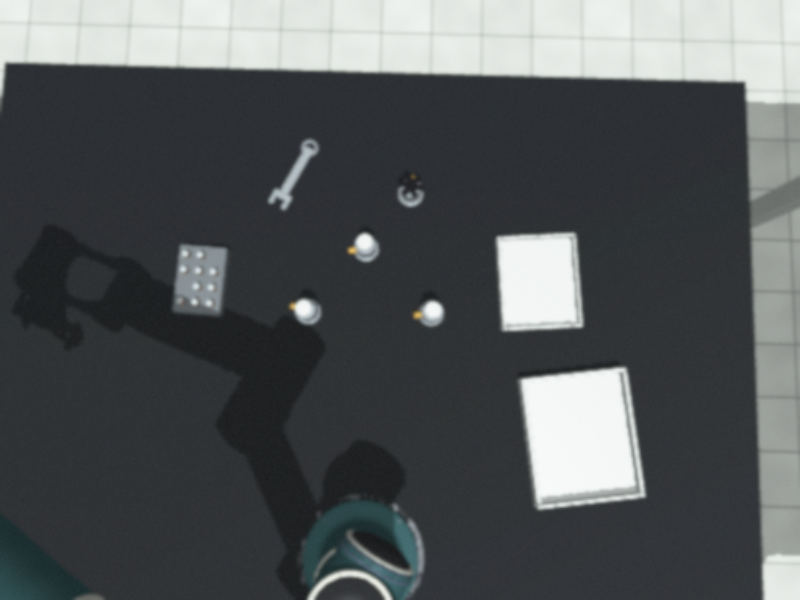

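View pics/side0.png

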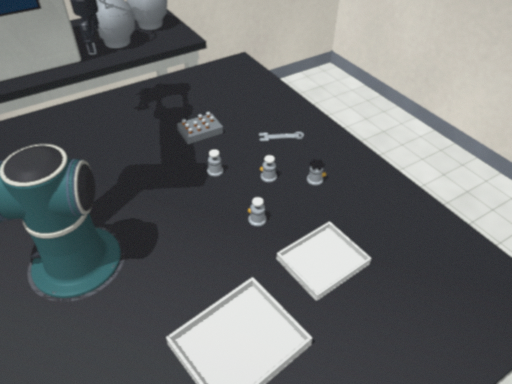

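The pictures (top ×1.56) show three white-button valves with brass ports at about (306,308), (365,244) and (431,312). The knob valve (black knob) is at (410,187). The small tray is at (540,281) and the larger look-alike tray at (582,436). The grey peg block at (200,280) and the wrench at (295,175) are clutter. Next I measure buttons, ports and tray by triangulation.

```bash
python3 - <<'E'
from h import *
top=cv2.imread("pics/top0.png");side=cv2.imread("pics/side0.png")
def blobs(im,box,thr):
    x0,y0,x1,y1=box; s=im[y0:y1,x0:x1]; hsv=cv2.cvtColor(s,cv2.COLOR_BGR2HSV)
    m=((hsv[...,2]>thr)&(hsv[...,1]<50)).astype(np.uint8); n,l,st,c=cv2.connectedComponentsWithStats(m)
    return [(c[k]+[x0,y0],st[k][4]) for k in range(1,n) if st[k][4]>15]
for c,a in blobs(top,(180,130,300,215),215): print("btn top",c.round(1),a,atz("top",*c,.072).round(4))
for c,a in blobs(side,(195,140,290,230),215): print("btn side",c.round(1),a,atz("side",*c,.070).round(4))
def orange(im,box,cam):
    x0,y0,x1,y1=box; hsv=cv2.cvtColor(im[y0:y1,x0:x1],cv2.COLOR_BGR2HSV)
    m=((hsv[...,0]>8)&(hsv[...,0]<32)&(hsv[...,1]>110)&(hsv[...,2]>80)).astype(np.uint8)
    n,l,st,c=cv2.connectedComponentsWithStats(m)
    for k in range(1,n):
        if st[k][4]>3: print("port",cam,(c[k]+[x0,y0]).round(1),st[k][4],atz(cam,*(c[k]+[x0,y0]),.014).round(4))
orange(top,(150,100,300,215),"top");orange(side,(195,140,340,230),"side")
# trays
g=cv2.cvtColor(top,cv2.COLOR_BGR2GRAY); m=(g>150).astype(np.uint8); m[:120]=0; m[:,420:]=0;m[:,:310]=0
for c in cv2.findContours(m,0,2)[0]:
    if cv2.contourArea(c)>1500:
        r=cv2.boxPoints(cv2.minAreaRect(c)); P=np.array([atz("top",*p,.02)for p in r]); print("tray",P.mean(0).round(3),P[:,:2].round(3).tolist(),np.linalg.norm(np.diff(P,axis=0),axis=1).round(3))
s=cv2.resize(top[100:215,160:300],None,fx=5,fy=5,interpolation=2);cv2.imwrite("pics/crop.png",s)
E
```

```text
btn top [233.  154.9] 69 [0.5818 0.0066 0.072 ]
btn top [193.8 197. ] 75 [0.4563 0.1149 0.072 ]
btn top [276.7 198.2] 79 [ 0.4592 -0.1223  0.072 ]
btn side [213.4 152.6] 37 [0.4598 0.1207 0.07  ]
btn side [269.  158.4] 36 [0.5864 0.0115 0.07  ]
btn side [257.1 201. ] 52 [ 0.4624 -0.1179  0.07  ]
port top [224.4 159.8] 16 [0.578  0.0349 0.014 ]
port top [186.2 195.4] 8 [0.4668 0.1454 0.014 ]
port top [266.3 201. ] 18 [ 0.456  -0.0946  0.014 ]
port side [260.9 168.4] 11 [0.5775 0.0394 0.014 ]
port side [323.6 174.1] 15 [ 0.725  -0.0818  0.014 ]
port side [248.8 210.2] 13 [ 0.4538 -0.0905  0.014 ]
tray [ 0.233 -0.409  0.02 ] [[0.339, -0.292], [0.37, -0.497], [0.127, -0.525], [0.097, -0.324]] [0.207 0.244 0.203]
tray [ 0.526 -0.329  0.02 ] [[0.611, -0.246], [0.625, -0.401], [0.44, -0.411], [0.427, -0.258]] [0.156 0.185 0.153]
```

View pics/crop.png

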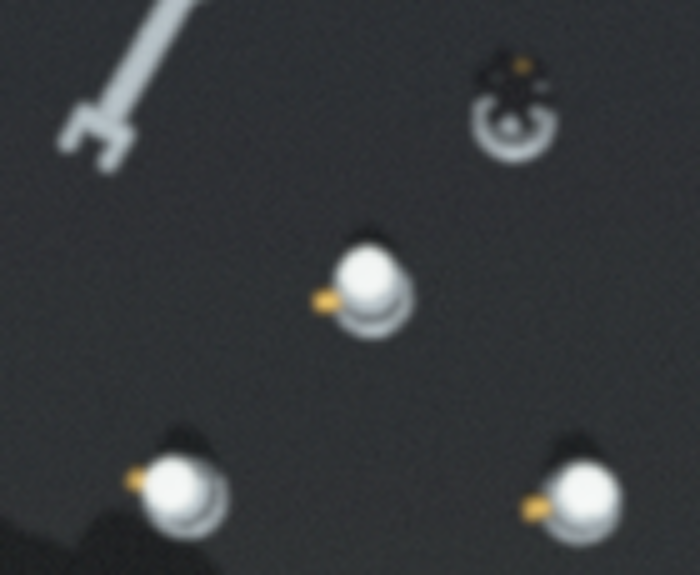

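The crop confirms three push-button valves: A (left), B (middle), C (right), with their ports pointing roughly +y. The knob valve is separate, with a black knob and its port at the back. The small tray measures about 185×154 mm, which matches 180×150; its centre is about (0.527,-0.324). I'm moving to A with the fingers shut.

Request:
servo_tool --pt "0.36 -1 -0.25 0 0 -0.115 1" --pt "0.36 -1 -0.25 0 0 -0.115 1" --pt "0.36 -1 -0.25 0 0 -0.115 1" --pt "0.36 -1 -0.25 0 0 -0.115 1" --pt "0.36 -1 -0.25 0 0 -0.115 1" --newtons 30

```text
time: 0.95
tool_pos: [0.3502, 0.4546, 0.1932]
tcp_rot: [-1.248, -2.883, 0.002]
wrist_force: [-1.3, 0.9, 0.4]
width: 0.145
grip_force: 0.0
```

Request:
servo_tool --pt "0.36 -1 -0.25 0 0 -0.115 1" --pt "0.36 -1 -0.25 0 0 -0.115 1" --pt "0.36 -1 -0.25 0 0 -0.115 1" --pt "0.36 -1 -0.25 0 0 -0.115 1" --pt "0.36 -1 -0.25 0 0 -0.115 1"

```text
time: 1.45
tool_pos: [0.4045, 0.3064, 0.1564]
tcp_rot: [-1.745, -2.612, -0.001]
wrist_force: [-0.3, -0.0, -0.7]
width: 0.002
grip_force: 0.0
```

Request:
servo_tool --pt "0.36 -1 -0.25 0 0 -0.115 1" --pt "0.36 -1 -0.25 0 0 -0.115 1" --pt "0.36 -1 -0.25 0 0 -0.115 1" --pt "0.36 -1 -0.25 0 0 -0.115 1" --pt "0.36 -1 -0.25 0 0 -0.115 1"

```text
time: 1.95
tool_pos: [0.4591, 0.1571, 0.1191]
tcp_rot: [-2.185, -2.257, -0.002]
wrist_force: [0.6, -0.5, -0.4]
width: -0.002
grip_force: 0.0
```

```bash
python3 - <<'E'
from h import *
i=bot.camera_info("wrist"); im=save("wrist","w1")
print(bot.read_state()["tool_pos"], i)
for t,z in(("valve_1_button",.072),("valve_1_mid",.032)):
  for d in bot.mark_of(t,"wrist"):
    v,u=d["at"][0]*384,d["at"][1]*512; print(t,round(d["score"],2),u,v,atz("wrist",u,v,z,i).round(4))
  for d in bot.recognise(t,"wrist"): print(np.array(d["box"])*[512,384,512,384])
E
```

```text
[0.45887885 0.15806233 0.11944712] {'vertical_fov': 59.38239622826242, 'cx': 258.73089368806393, 'cy': 194.81562034609146, 'R': array([[ 0.99950651,  0.03139413,  0.00107405],
       [ 0.02999759, -0.9640738 ,  0.26393532],
       [ 0.00932149, -0.26377285, -0.96453978]]), 't': array([-0.46478127,  0.13358394,  0.30581099])}Traceback (most recent call last):
  File "<stdin>", line 5, in <module>
ValueError: it knows: knob_valve_mid, tray_in, valve_1_mid, valve_2_mid, valve_3_mid
```

View pics/w1.png

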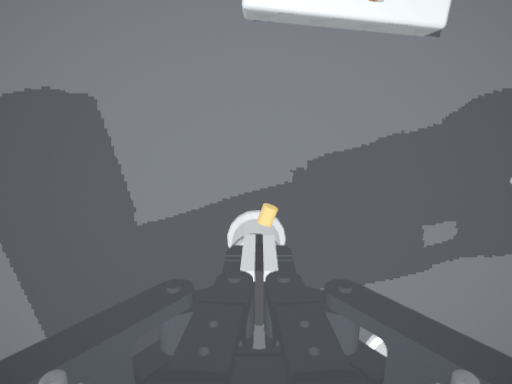

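The wrist view shows A's flange behind the fingers: columns 227–286, back edge at row 210, port at (268,215).

```bash
python3 - <<'E'
from h import *
print(atz("wrist",227,238,.006),atz("wrist",286,238,.006),atz("wrist",257,210,.003),atz("wrist",268,205,.02))
E
```

```text
[0.43542857 0.11835145 0.006     ] [0.48332131 0.1198707  0.006     ] [0.45905821 0.14201303 0.003     ] [0.46703804 0.15166698 0.02      ]
```

Request:
servo_tool --pt "0 -0.267 0 0 0 0 1" --pt "0 -0.267 0 0 0 0 1" --pt "0 -0.267 -0.2 0 0 0 1" --pt "0 -0.267 -0.28 0 0 0 1" --pt "0 -0.267 -0.33 0 0 0 1" --pt "0 -0.267 -0.37 0 0 0 1" --pt "0 -0.267 -0.37 0 0 0 1"

```text
time: 2.7
tool_pos: [0.4577, 0.1177, 0.0632]
tcp_rot: [-2.183, -2.258, 0.0]
wrist_force: [-1.5, 1.6, 3.0]
width: -0.006
grip_force: 1.7
```

Request:
servo_tool --pt "0 0 -0.01 0 0 0 1" --pt "0 0 -0.018 0 0 0 1" --pt "0 0 -0.018 0 0 0 1" --pt "0 0 -0.018 0 0 0 1"

```text
time: 3.1
tool_pos: [0.4584, 0.1169, 0.0613]
tcp_rot: [2.185, 2.257, 0.002]
wrist_force: [-1.2, 1.8, 4.1]
width: 0.001
grip_force: 2.5
```

Request:
servo_tool --pt "0 0 -0.01 0 0 0 1" --pt "0 0 -0.01 0 0 0 1" --pt "0 0 -0.01 0 0 0 1"

```text
time: 3.4
tool_pos: [0.4587, 0.1172, 0.0611]
tcp_rot: [-2.185, -2.257, -0.003]
wrist_force: [-4.7, 3.2, 13.9]
width: -0.001
grip_force: 7.1
```

A's button bottomed at 14 N. Lifting and moving on to B.

Request:
servo_tool --pt "0 0 0.2 0 0 0 1" --pt "0 0 0.4 0 0 0 1" --pt "0.2 -0.18 0.4 0 0 0 1" --pt "0.5 -0.45 0.4 0 0 0 1" --pt "0.83 -0.5 0.4 0 0 0 1" --pt "0.83 -0.5 0.4 0 0 0 1" --pt "0.83 -0.5 0.4 0 0 0 1"

```text
time: 4.1
tool_pos: [0.5839, 0.0405, 0.1188]
tcp_rot: [2.186, 2.256, -0.0]
wrist_force: [-1.1, 0.4, 0.1]
width: 0.001
grip_force: 0.0
```

```bash
python3 - <<'E'
from h import *
print(bot.read_state()["tool_pos"])
s=save("side","s2"); w=save("wrist","w2")
c=cv2.resize(s[130:240,180:300],(600,550),interpolation=2)
out=np.hstack([cv2.resize(c,(393,360)),cv2.resize(w[60:],(407,258*360//258))[:360]]);print(out.shape); cv2.imwrite("pics/v2.png",out)
b=cv2.cvtColor(w,cv2.COLOR_BGR2HSV); m=((b[...,0]>8)&(b[...,0]<32)&(b[...,1]>110)).astype(np.uint8)
n,l,st,ce=cv2.connectedComponentsWithStats(m); print([(ce[k],st[k]) for k in range(1,n) if st[k][4]>20])
E
```

```text
[0.58390422 0.04046883 0.11878559]
(360, 800, 3)
[(array([100.06944444,  50.77777778]), array([96, 40,  8, 22, 72], dtype=int32))]
```

View pics/v2.png

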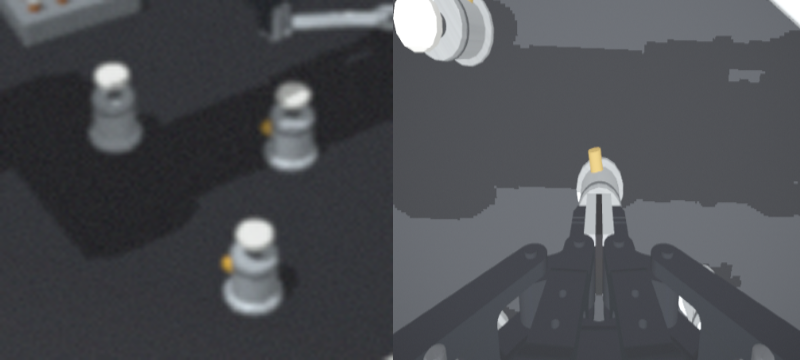

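```bash
python3 - <<'E'
from h import *
for n in("side0","s2"):
    g=cv2.imread(f"pics/{n}.png")[143:185,200:228]; gg=cv2.cvtColor(g,cv2.COLOR_BGR2GRAY)
    print(n, gg[:,11:16].mean(1).round().astype(int))
w=cv2.imread("pics/w2.png")
f=((cv2.cvtColor(w,cv2.COLOR_BGR2GRAY)>150)).astype(np.uint8)
r=f[180:,220:300]; ys,xs=np.nonzero(r[:60]); print(xs.min()+220,xs.max()+220,ys.min()+180)
for y in range(168,215,4): print(y,np.nonzero(f[y,200:320])[0][[0,-1]]+200 if f[y,200:320].any() else 0)
E
```

```text
side0 [ 55  54  54  54  56  73 138 211 230 233 233 231 220 183 138 109 113 145
 171 165 137 117 109 126 136 135 135 135 137 148 174 182 139  88  61  54
  53  54  54  54  54  54]
s2 [ 54  53  53  54  55  73 138 211 230 233 232 226 203 166 126  97  92 110
 127 121 112 103  96 110 116 116 117 115 116 119 123 122 107  74  47  40
  38  38  38  38  40  38]
231 288 193
168 0
172 0
176 0
180 0
184 0
188 0
192 0
196 [246 260]
200 [246 261]
204 [246 272]
208 [240 279]
212 [237 282]
```

A sprang back (unchanged in the side view), so A is the faulty one. B and C still need pressing down and checking.

```bash
python3 - <<'E'
from h import *
print(atz("wrist",259.5,203,.003),atz("wrist",231,230,.006),atz("wrist",288,230,.006), proj("wrist",np.array([.584,.010+.024,.003])))
E
```

```text
[0.58275986 0.0315998  0.003     ] [0.56058459 0.00912009 0.006     ] [0.60634837 0.01062036 0.006     ] (np.float64(261.1622494195163), np.float64(200.15107053708292))
```

Request:
servo_tool --pt "0 -0.21 0 0 0 0 1" --pt "0 -0.21 -0.1 0 0 0 1" --pt "0 -0.21 -0.25 0 0 0 1" --pt "0 -0.21 -0.32 0 0 0 1" --pt "0 -0.21 -0.36 0 0 0 1" --pt "0 -0.21 -0.39 0 0 0 1" --pt "0 -0.21 -0.4 0 0 0 1" --pt "0 -0.21 -0.4 0 0 0 1" --pt "0 -0.21 -0.4 0 0 0 1"

```text
time: 5.1
tool_pos: [0.5823, 0.0108, 0.0614]
tcp_rot: [-2.183, -2.258, -0.0]
wrist_force: [-6.5, 0.5, 12.7]
width: 0.003
grip_force: 6.2
```

Request:
servo_tool --pt "0 0 0.2 0 0 0 1" --pt "0 0 0.4 0 0 0 1" --pt "-0.3 -0.2 0.4 0 0 0 1" --pt "-0.55 -0.4 0.4 0 0 0 1" --pt "-0.82 -0.63 0.4 0 0 0 1" --pt "-0.82 -0.63 0.4 0 0 0 1" --pt "-0.82 -0.63 0.4 0 0 0 1"

```text
time: 5.8
tool_pos: [0.4587, -0.0848, 0.1195]
tcp_rot: [2.186, 2.255, 0.001]
wrist_force: [0.8, -0.3, -0.4]
width: 0.003
grip_force: 0.0
```

```bash
python3 - <<'E'
from h import *
print(bot.read_state()["tool_pos"])
s=save("side","s3"); w=save("wrist","w3")
for n in("side0","s3"):
    gg=cv2.cvtColor(cv2.imread(f"pics/{n}.png"),cv2.COLOR_BGR2GRAY); print(n,gg[148:190,267:272].mean(1).round().astype(int))
f=((cv2.cvtColor(w,cv2.COLOR_BGR2GRAY)>150)).astype(np.uint8)
for y in range(196,244,4):
    k=np.nonzero(f[y,200:320])[0]
    if len(k)>3: e=k[[0,-1]]+200; print(y,e,atz("wrist",e[0],y,.006)[:2],atz("wrist",e[1],y,.006)[:2])
E
```

```text
[ 0.45869939 -0.08482025  0.11945498]
side0 [ 55  55  54  54  56  58  91 163 222 232 233 233 229 213 173 116  84  98
 139 169 165 134 111 107 124 131 131 131 130 131 147 176 179 136  86  61
  55  54  54  55  54  54]
s3 [ 47  45  45  45  46  45  47  48  49  63 116 187 220 211 174 160 160 159
 148 132 129 118 102  98 112 117 117 117 117 117 118 123 123 108  75  46
  40  38  38  38  40  37]
200 [245 260] [ 0.45119062 -0.09149469] [ 0.4630053 -0.0911238]
204 [245 260] [ 0.45126096 -0.09478764] [ 0.46311449 -0.09441594]
208 [244 271] [ 0.45053902 -0.09812714] [ 0.47194754 -0.09745656]
212 [238 277] [ 0.44583578 -0.1016131 ] [ 0.47686157 -0.10064236]
216 [235 280] [ 0.44349534 -0.10504706] [ 0.47941325 -0.10392451]
220 [232 283] [ 0.44113944 -0.10850372] [ 0.48198206 -0.1072287 ]
224 [231 285] [ 0.44037418 -0.11193322] [ 0.48376429 -0.11058022]
228 [230 286] [ 0.43960382 -0.11538567] [ 0.48475193 -0.11397946]
232 [229 287] [ 0.43882827 -0.11886128] [ 0.48574624 -0.11740165]
236 [229 286] [ 0.43885877 -0.1223351 ] [ 0.48512315 -0.12089748]
240 [230 286] [ 0.43970349 -0.12580718] [ 0.48531065 -0.12439165]
```

B latched: its button sits about 4 px lower. C is at about (0.462,-0.120). Pressing it.

Request:
servo_tool --pt "0.02 -0.235 0 0 0 0 1" --pt "0.02 -0.235 -0.1 0 0 0 1" --pt "0.02 -0.235 -0.25 0 0 0 1" --pt "0.02 -0.235 -0.32 0 0 0 1" --pt "0.02 -0.235 -0.36 0 0 0 1" --pt "0.02 -0.235 -0.39 0 0 0 1" --pt "0.02 -0.235 -0.4 0 0 0 1" --pt "0.02 -0.235 -0.4 0 0 0 1" --pt "0.02 -0.235 -0.4 0 0 0 1"

```text
time: 6.8
tool_pos: [0.4638, -0.1192, 0.061]
tcp_rot: [2.183, 2.257, 0.002]
wrist_force: [-1.3, 2.0, 9.4]
width: -0.001
grip_force: 4.5
```

Request:
servo_tool --pt "0 0 0.3 0 0 0 1" --pt "0 0 0.6 0 0 0 1" --pt "0 0.3 0.6 0 0 0 1" --pt "0 0.6 0.6 0 0 -0.04 0" --pt "-0.02 0.93 0.6 0 0 -0.09 0" --pt "-0.02 0.93 0.6 0 0 -0.09 0" --pt "-0.02 0.93 0.6 0 0 -0.09 0" --pt "-0.02 0.93 0.6 0 0 -0.09 0"

```text
time: 7.6
tool_pos: [0.4595, 0.02, 0.1493]
tcp_rot: [2.478, 1.93, -0.0]
wrist_force: [-0.1, -0.2, -0.6]
width: 0.848
grip_force: 0.0
```

Request:
servo_tool --pt "0 0.3 0 0 0 0 0" --pt "0 0.65 0 0 0 0 0" --pt "0 0.65 0 0 0 0 0" --pt "0 0.65 0 0 0 0 0" --pt "0 0.65 0 0 0 0 0"

```text
time: 8.1
tool_pos: [0.4595, 0.1161, 0.1489]
tcp_rot: [2.481, 1.927, -0.001]
wrist_force: [-0.8, -0.1, 1.0]
width: 1.005
grip_force: 0.0
```

```bash
python3 - <<'E'
from h import *
st=bot.read_state();print(st["tool_pos"],st["tcp_rot"],st["width"])
s=save("side","s4"); i=bot.camera_info("wrist"); w=save("wrist","w4")
for n in("side0","s4"):
    gg=cv2.cvtColor(cv2.imread(f"pics/{n}.png"),cv2.COLOR_BGR2GRAY); print(n,gg[190:230,255:260].mean(1).round().astype(int))
for d in bot.mark_of("valve_1_mid","wrist"):
    v,u=d["at"][0]*384,d["at"][1]*512; print(round(d["score"],2),u,v,atz("wrist",u,v,.032,i).round(4))
E
```

```text
[0.4594711  0.11608721 0.1488936 ] [ 2.48106711e+00  1.92662047e+00 -1.35668739e-03] 1.0047300758158093
side0 [ 54  56  54  53  55  60  94 165 222 232 233 233 234 232 224 187 138  98
 108 147 174 177 163 135 111 114 127 132 132 132 132 134 158 194 187 140
  88  60  54  55]
s4 [ 54  55  54  54  54  54  54  55  55  65 120 194 226 232 233 233 234 230
 218 184 161 170 162 135 110 114 127 132 132 132 132 136 158 195 188 139
  87  60  55  54]
```

View pics/w4.png

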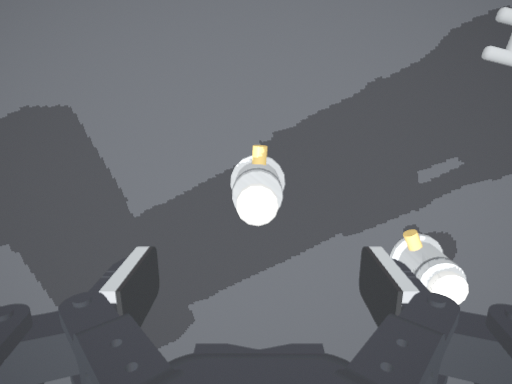

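C latched too. A's button is at (257,205), with its port straight up in the image at (260,155), so the fingers are aligned with its x.

```bash
python3 - <<'E'
from h import *
print(atz("wrist",257,205,.075),atz("wrist",258,181,.006),atz("wrist",231,181,.006),atz("wrist",285,181,.006),atz("wrist",260,147,.014))
E
```

```text
[0.45949732 0.11722398 0.075     ] [0.46015155 0.11754527 0.006     ] [0.43754301 0.12338309 0.006     ] [0.48276169 0.11170704 0.006     ] [0.46935629 0.14653817 0.014     ]
```

Request:
servo_tool --pt "0 0.01 -0.25 0 0 0 0" --pt "0 0.01 -0.5 0 0 0 0" --pt "0 0.01 -0.7 0 0 0 0" --pt "0 0.01 -0.85 0 0 0 0" --pt "0 0.01 -0.89 0 0 0 0" --pt "0 0.01 -0.89 0 0 0 0" --pt "0 0.01 -0.89 0 0 0 1" --pt "0 0.01 -0.89 0 0 0 1" --pt "0 0.01 -0.89 0 0 0 1" --pt "0 0.01 -0.89 0 0 0 1" --pt "0 0.01 -0.89 0 0 0 1" --pt "0 0.01 -0.89 0 0 0 1" --pt "0 0.01 -0.89 0 0 0 1" --pt "0 0.01 -0.89 0 0 0 1" --pt "0 0.01 -0.89 0 0 0 1" --pt "0 0.01 -0.89 0 0 0 1" --newtons 40

```text
time: 9.85
tool_pos: [0.4605, 0.1192, 0.017]
tcp_rot: [2.48, 1.927, 0.003]
wrist_force: [-0.6, -0.2, 6.3]
width: 0.426
grip_force: 40.0
```

Request:
servo_tool --pt "0 0 0.1 0 0 0 1" --pt "0 0 0.3 0 0 0 1" --pt "0 0 0.5 0 0 0 1" --pt "0 0 0.7 0 0 0 1" --pt "0 0 0.87 0 0 0 1" --pt "0 0 0.87 0 0 0 1"

```text
time: 10.45
tool_pos: [0.4622, 0.1196, 0.1499]
tcp_rot: [2.478, 1.926, 0.011]
wrist_force: [0.5, 0.6, -3.2]
width: 0.427
grip_force: 41.0
```

Request:
servo_tool --pt "0.03 -0.2 0 0 0 0.01 1" --pt "0.07 -0.47 0 0 0 0.02 1" --pt "0.11 -0.75 0 0 0 0.03 1" --pt "0.145 -0.985 0 0 0 0.033 1" --pt "0.145 -0.985 0 0 0 0.033 1"

```text
time: 10.95
tool_pos: [0.4804, -0.0324, 0.1441]
tcp_rot: [-2.381, -2.049, 0.004]
wrist_force: [-0.2, 0.9, -3.8]
width: 0.425
grip_force: 41.0
```

Request:
servo_tool --pt "0.03 -0.2 0 0 0 0.01 1" --pt "0.07 -0.47 0 0 0 0.02 1" --pt "0.11 -0.75 0 0 0 0.03 1" --pt "0.145 -0.985 0 0 0 0.033 1" --pt "0.145 -0.985 0 0 0 0.033 1"

```text
time: 11.45
tool_pos: [0.5028, -0.1797, 0.1444]
tcp_rot: [2.271, 2.17, -0.002]
wrist_force: [-0.2, -0.1, -3.0]
width: 0.429
grip_force: 41.0
```

Request:
servo_tool --pt "0.03 -0.2 0 0 0 0.01 1" --pt "0.07 -0.47 0 0 0 0.02 1" --pt "0.11 -0.75 0 0 0 0.03 1" --pt "0.145 -0.985 0 0 0 0.033 1" --pt "0.145 -0.985 0 0 0 0.033 1"

```text
time: 11.95
tool_pos: [0.5248, -0.3272, 0.1444]
tcp_rot: [2.155, 2.286, -0.002]
wrist_force: [-0.2, 0.6, -4.3]
width: 0.43
grip_force: 41.0
```

```bash
python3 - <<'E'
from h import *
st=bot.read_state();print(st["tool_pos"],st["tcp_rot"],st["wrist_force"])
s=save("side","s5"); i=bot.camera_info("wrist"); w=save("wrist","w5")
for d in bot.mark_of("tray_in","wrist"):
    v,u=d["at"][0]*384,d["at"][1]*512; print(round(d["score"],2),u,v,atz("wrist",u,v,.005,i).round(4))
cv2.imwrite("pics/v5.png",np.hstack([s[150:350,180:400],w[:200]][::-1]+[]) if 0 else np.vstack([cv2.resize(s[150:320,200:400],(340,289)),cv2.resize(w,(340,255))]))
E
```

```text
[ 0.52480911 -0.32715791  0.14436843] [ 2.15506697e+00  2.28566447e+00 -1.63307342e-03] [-0.18544418  0.611486   -4.26438754]
0.65 261.9904 184.0896 [ 0.5277 -0.3245  0.005 ]
```

View pics/v5.png

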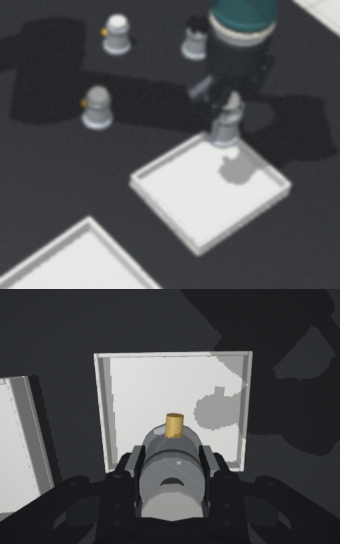

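The valve hangs upright, centred over the small tray. Lowering.

Request:
servo_tool --pt "0.01 0.01 -0.2 0 0 0 1" --pt "0.01 0.01 -0.4 0 0 0 1" --pt "0.01 0.01 -0.6 0 0 0 1" --pt "0.01 0.01 -0.7 0 0 0 1" --pt "0.01 0.01 -0.77 0 0 0 1" --pt "0.01 0.01 -0.79 0 0 0 1" --pt "0.01 0.01 -0.8 0 0 0 1" --pt "0.01 0.01 -0.8 0 0 0 1"

```text
time: 12.9
tool_pos: [0.5272, -0.3235, 0.0274]
tcp_rot: [2.15, 2.287, 0.001]
wrist_force: [0.1, 0.7, -3.7]
width: 0.426
grip_force: 41.1
```

Request:
servo_tool --pt "0 0 -0.01 0 0 0 1" --pt "0 0 -0.02 0 0 0 1" --pt "0 0 -0.025 0 0 0 1" --pt "0 0 -0.025 0 0 0 1" --pt "0 0 -0.025 0 0 0 1"

```text
time: 13.4
tool_pos: [0.5261, -0.3229, 0.0224]
tcp_rot: [-2.152, -2.288, 0.0]
wrist_force: [-0.0, 1.7, -4.2]
width: 0.422
grip_force: 41.1
```

Request:
servo_tool --pt "0 0 -0.007 0 0 0 1" --pt "0 0 -0.014 0 0 0 1" --pt "0 0 -0.014 0 0 0 1" --pt "0 0 -0.014 0 0 0 1"

```text
time: 13.8
tool_pos: [0.5263, -0.3231, 0.022]
tcp_rot: [2.152, 2.289, -0.0]
wrist_force: [-4.2, 2.2, 7.4]
width: 0.429
grip_force: 42.3
```

Request:
servo_tool --pt "0 0 0 0 0 0 0.5" --pt "0 0 0 0 0 0 0.4" --pt "0 0 0 0 0 0 0.2" --pt "0 0 0 0 0 0 0.1" --pt "0 0 0 0 0 0 0.1" --pt "0 0 0 0 0 0 0.1" --pt "0 0 0 0 0 0 0.1" --pt "0 0 0.2 0 0 0 0.1" --pt "0 0 0.4 0 0 0 0.1" --pt "0 0 0.7 0 0 0 0.1" --pt "0 0 1 0 0 0 0.1" --pt "0 0 1 0 0 0 0.1"

```text
time: 15.0
tool_pos: [0.5306, -0.3258, 0.179]
tcp_rot: [2.142, 2.278, 0.004]
wrist_force: [-0.3, -0.3, 1.3]
width: 0.899
grip_force: 0.0
```

```bash
python3 - <<'E'
from h import *
print(bot.read_state()["wrist_force"])
s=save("side","s6"); i=bot.camera_info("wrist"); w=save("wrist","w6")
for d in bot.mark_of("tray_in","wrist")+bot.mark_of("valve_1_mid","wrist"):
    v,u=d["at"][0]*384,d["at"][1]*512; print(round(d["score"],2),u,v,atz("wrist",u,v,.02,i).round(4))
cv2.imwrite("pics/v6.png",np.vstack([cv2.resize(s[130:300,180:380],(340,289)),cv2.resize(w,(340,255))]))
E
```

```text
[-0.26093589 -0.28308487  1.27024793]
```

View pics/v6.png

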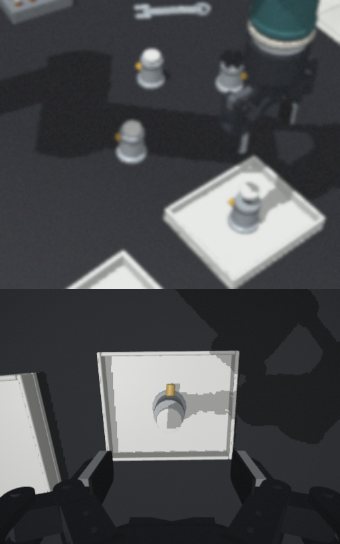

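The valve stands upright near the middle of the small tray. The other two are in place with their buttons down, and the gripper is clear. Handing in.

```bash
python3 -c "
from workcell import bot
print(bot.finish_job())"
```

```text
the job is handed in; nothing more can be done
None
```

I handed the job in at about 15 s of the 61 s allowed: the left-hand valve's button sprang back up, so it now stands upright in the smaller white tray, and the other two latched and are still in place with their buttons down; the judge's verdict was not shown.

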